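# Show a market customer the two wares on offer

### The arm

A 7-joint arm with a two-finger parallel gripper is mounted at the origin on the work surface. World frame = base frame: x ahead of the robot, y to its left, z up, the work surface at z = 0. Lengths are in m, angles in rad, forces in N, time in s.
With the tool pointing down it reaches from about 0.425 to 0.925 m from the base axis. Payload 6.8 kg.
Tool frame: the origin (TCP) lies on the centre line of the jaws, within the pads' length; the fingertips stand 17 mm ahead of it and the grasp point (between the pads) lies 2 mm behind it; z points along the fingers, x is the direction in which the jaws open and shut, and the axes are right-handed (so a half turn about z gives the same grasp; the last joint's range is limited). The gripper opens to 85 mm and grips with 20 to 120 N. Pads are 22 mm wide; open, the fingers measure 114 mm over their backs; the gripper's body (76 mm by 85 mm) begins 54 mm behind the grasp point. The pads swing forward as they close: fully open they stand 13 mm farther back than shut.
Start: joints at [-1.302, 0.477, 0.022, 1.555, -0.011, 1.109, -0.083], TCP at [0.248, 0.628, 0.248] pointing down, gripper open.
Joint ranges: [-2.96, 2.96], [-0.34, 2.1], [-1.41, 1.46], [0.24, 2.44], [-1.37, 4.51], [0.17, 1.92], [-2.96, 2.96]. Speed limits (rad/s): [2.39, 2.39, 3.14, 3.14, 3.14, 3.14, 3.14].

### API

Orientations are given as a rotation vector (axis times angle).
In Python, from bench import r gives the robot as it stands.
- The arm moves only by the tool arm_command, never from a script. Its argument "increments" is a list of rows, each a list of 3 entries, a list of its own where there are three numbers: the shift along the world's x, y, z in m, then the turn, a rotation vector about the world's x, y, z in rad, then the opening in per cent of the stroke, from 0 (shut) to 100 (fully open). A call has 1 to 10 rows; each row is the pose to reach, as a shift and turn from the pose commanded when the call began; what a row does not reach only later rows make up. A row lasts 1/10 s, in which the tool goes at most 50 mm and 8.59 degrees, less where a joint would pass 70% of its speed; a pose out of reach is approached as far as the arm can. A call with a gripper value outside its range is refused whole. The fingers move at their own pace and stop on an object; "newtons" is the grip in N (left out, the last holds). Time passes only in rows, so rows that repeat a pose let the fingers close. It gives the time, the measured TCP pose, the force and the opening at its end, in the units of the state.
- r.get_obs(): the state, without advancing time (a new reading comes with each control period).
- r.grab_frame(name): name is "side" or "top" or "wrist"; returns the picture (420x560x3 uint8, blue, green, red); there is no depth.
- r.camera_model(name): a dict with "camera_matrix" (3x3 intrinsics, pixels), "D" ([k1, k2, p1, p2, k3] as OpenCV has them; the pictures are not rectified), "camera_from_world" (4x4, takes a point from world to camera coordinates). Camera axes: x right, y down, z forward; pixel columns grow to the right and rows downward; lengths in m; the calibration is good to about 2 mm. A picture is of the moment at which its call begins: read the wrist's pose just before it. camera_model takes no time and is no camera call; for the wrist camera it gives the pose at the moment of the call.
- r.hand_in(): hands the job in, once; it reports no verdict.
The state is a dict: "clock": time; "joints": joint angles; "qvel": joint speeds; "tau": joint torques, N m; "tcp_pos": TCP position; "orientation": TCP orientation; "contact_force": force on the tool from outside, world axes, zero at the start; "moment": the same for the moment, N m; "grip_width": finger opening in m.
Only numpy, scipy, OpenCV 4.12 (cv2) and the standard library are available. Lean on these libraries where they do the work, as an engineer would, in place of code of your own. Each camera call takes 0.05 s, during which the arm holds its last target. There are 200 camera calls.

### The job

Call the customer over by pressing the counter bell's plunger right down with the fingertips and letting it come up again. Then show today's offer by pointing down with the fingertips a few centimetres above the middle of each thing's open mouth: first at the orange mug, staying there for two seconds, then at the single terracotta bowl (not the stack of bowls), staying there for two seconds and still pointing at it when you finish. Touch none of the wares and do not point closely at any other, the stack and the green mug included.

Things in the scene. Friction and masses are not known exactly. Their poses are not given: they have to be found in the camera images.
- bell: Steel counter bell fixed on the counter: black round foot of 90 mm diameter, steel dome 42 mm high, black plunger button on top. Origin: centre of its underside, z up.
- bell_top (a point): Centre of the top face of the bell's plunger: a black disc of 26 mm diameter, 62 mm above the counter at rest.
- plunger (a joint): How far the bell's plunger is pressed straight down, m: 0 at rest, 0.006 fully down; it springs back, about 2 N at first and 5 N fully down. The bell rings from 0.0045.
- orange_mug: Orange plastic mug, the first thing to point at: upright, open-topped, 90 mm tall, outer radius 41 mm at the rim, loop handle on one side reaching no more than 85 mm from the axis; loose on the counter. Origin: centre of the underside; z is up, the handle is towards +y.
- orange_mug_rim (a point): Centre of the mouth of the orange mug, 90 mm above the counter.
- clay_bowl: The single terracotta bowl, the second thing to point at: open, 55 mm tall, outer radius 65 mm at the rim; loose. Origin: centre of the underside, z up.
- clay_bowl_rim (a point): Centre of the mouth of the single terracotta bowl, 55 mm above the counter.
- green_mug: Green plastic mug, to be left alone: upright, open-topped, 90 mm tall, outer radius 41 mm at the rim, loop handle on one side reaching no more than 85 mm from the axis; loose on the counter. Origin: centre of the underside; z is up, the handle is towards +y.
- green_mug_rim (a point): Centre of the mouth of the green mug, 90 mm above the counter.
- blue_tub: Blue plastic tub without a handle, to be left alone: open, 75 mm tall, outer radius 45 mm; loose. Origin: centre of the underside, z up.
- blue_tub_rim (a point): Centre of the mouth of the blue tub, 75 mm above the counter.
- jar: Amber glass jar with a white lid, to be left alone: 100 mm tall, radius 35 mm; loose. Origin: centre of the underside, z up.
- jar_lid (a point): Centre of the top of the jar's lid, 100 mm above the counter.
- bowl_stack: Stack of three nested terracotta bowls (one solid piece), to be left alone: 99 mm tall, each bowl smaller than the one below it, so three rims show; outer radius 62 mm at the top rim and 76 mm at the lowest; loose. Origin: centre of the underside, z up.
- bowl_stack_rim (a point): Centre of the mouth of the stack's top bowl, 99 mm above the counter.
There are look-alikes about, which are no part of the job. Leave any purple or turquoise look-alike of the clay_bowl alone.

How it is judged:
By the outcome, as a careful person would: the job done as asked, in the order asked, and still so for the second after the job is handed in, with the robot touching nothing.
It also fails if it takes over 56 s, if anything falls off the work surface, if the arm or the gripper's body presses on something with over 40 N, if the wrist force passes 120 N, or if a joint passes its speed limit or range.

## Working session

There is one attempt and no reset: what is moved stays moved. The work goes in short steps, Python scripts to look and compute and a tool call to move; the robot and the scene stay as the last step left them, time stands still between calls to the robot, and variables do not carry over. Pictures are saved under pics/ and viewed, about 8 in all and at most 12, crops included, and the job is handed in when it is done.

Besides the shell and the picture viewer there is one more tool, called after "Request:" as name([rows], argument=value, ...), one row to a line, values as JSON. arm_command: Moves the arm, as the interface text tells. Its arguments: {"type":"object","properties":{"increments":{"type":"array","items":{"type":"array"}},"newtons":{"type":"number"}},"required":["increments"]}

```bash
mkdir -p pics; python3 - <<'E'
from bench import r
import cv2
for n in("top","side"):
    cv2.imwrite(f"pics/{n}0.png",r.grab_frame(n))
    m=r.camera_model(n);print(n,m["camera_matrix"],m["D"],m["camera_from_world"])
o=r.get_obs();print(o)
E
```

```text
top [[451.54476589   0.         279.34213636]
 [  0.         451.54476589 214.11530182]
 [  0.           0.           1.        ]] [-0.12886187  0.          0.          0.          0.        ] [[-0.01584561 -0.99983895 -0.00842615  0.10135464]
 [-0.99687265  0.01645    -0.07729373  0.45432591]
 [ 0.0774199   0.00717503 -0.99697276  1.16119198]
 [ 0.          0.          0.          1.        ]]
side [[395.82343002   0.         284.32532866]
 [  0.         395.82343002 207.188008  ]
 [  0.           0.           1.        ]] [-0.09929128  0.          0.          0.          0.        ] [[ 0.92152556 -0.38817632 -0.01047744 -0.36335359]
 [-0.20320311 -0.45905786 -0.86485512  0.19643845]
 [ 0.33090653  0.79911515 -0.50191219  1.0055853 ]
 [ 0.          0.          0.          1.        ]]
{'clock': 0.1, 'joints': array([-1.30208228,  0.47770226,  0.02234427,  1.55634769, -0.01150126,
        1.1093205 , -0.0831294 ]), 'qvel': array([-0.0009667 , -0.0001123 , -0.00178609, -0.00392575,  0.00045915,
       -0.00024562, -0.00076889]), 'tau': array([ 4.16323935e-03, -5.97766113e+01,  1.61397457e+00, -2.81959426e+01,
        1.29264829e-02,  5.08202036e-03,  1.33233968e-05]), 'tcp_pos': array([0.24819444, 0.62716478, 0.2474352 ]), 'orientation': array([ 2.59735687e+00,  1.76547660e+00, -2.03148944e-03]), 'contact_force': array([-0.29310434, -0.14886009,  0.64547352]), 'moment': array([0.02853242, 0.03809258, 0.02145279]), 'grip_width': 0.08560790373366707}
```

View pics/top0.png

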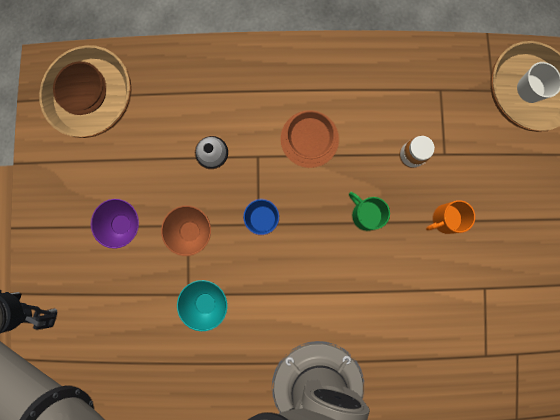

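View pics/side0.png

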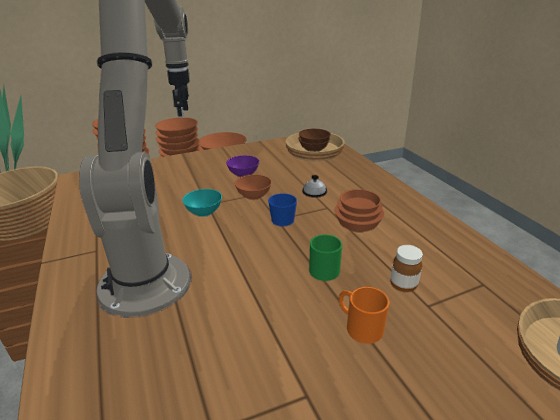

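```bash
cat > h.py <<'E'
import cv2, numpy as np
from bench import r
def ray(m,px,z):
    "world points where the pixels' rays meet the plane z"
    T=m["camera_from_world"];R=T[:3,:3];c=-R.T@T[:3,3]
    u=cv2.undistortPoints(np.float64(px).reshape(-1,1,2),m["camera_matrix"],m["D"]).reshape(-1,2)
    d=np.c_[u,np.ones(len(u))]@R
    return c+d*((z-c[2])/d[:,2])[:,None]
def proj(m,p):
    T=m["camera_from_world"]
    return cv2.projectPoints(np.float64(p).reshape(-1,1,3),cv2.Rodrigues(T[:3,:3])[0],T[:3,3],m["camera_matrix"],m["D"])[0].reshape(-1,2)
def blob(im,lo,hi,near,k=1):
    hsv=cv2.cvtColor(im,cv2.COLOR_BGR2HSV)
    b=cv2.inRange(hsv,np.array(lo),np.array(hi))
    b=cv2.morphologyEx(cv2.morphologyEx(b,cv2.MORPH_CLOSE,np.ones((3,3))),cv2.MORPH_OPEN,cv2.getStructuringElement(2,(k,k)))
    cs=cv2.findContours(b,cv2.RETR_EXTERNAL,cv2.CHAIN_APPROX_NONE)[0]
    cs=[c for c in cs if cv2.contourArea(c)>15]
    return min(cs,key=lambda c:abs(cv2.pointPolygonTest(c,near,True)) if cv2.pointPolygonTest(c,near,False)<0 else 0) if cs else None
def circ(m,c,z):
    p=ray(m,c.reshape(-1,2),z)[:,:2].astype(np.float32)
    (x,y),R=cv2.minEnclosingCircle(p);return np.round([x,y,R],4)
E
python3 - <<'E'
from h import *
im=cv2.imread("pics/top0.png");m=r.camera_model("top");s=cv2.imread("pics/side0.png");ms=r.camera_model("side")
hsv=cv2.cvtColor(im,cv2.COLOR_BGR2HSV)
for p in [(458,216),(440,222),(186,231),(175,215),(208,148),(310,138),(260,235),(150,200)]: print(p,hsv[p[1],p[0]])
def do(n,lo,hi,near,k,z):
    c=blob(im,lo,hi,near,k)
    if c is None: print(n,None);return
    q=circ(m,c,z);print(n,q,cv2.boundingRect(c),"centre px",proj(m,[*q[:2],z]).round(1),"side px",proj(ms,[*q[:2],z]).round(1))
do("mug",(9,205,150),(20,255,255),(458,216),11,.09)
do("bowl",(4,120,60),(11,190,255),(186,231),9,.055)
do("bell",(0,0,0),(180,255,45),(208,148),1,.062)
do("green",(50,120,40),(80,255,255),(370,215),11,.09)
do("blue",(100,120,40),(120,255,255),(262,215),3,.075)
do("stack",(4,120,60),(11,190,255),(310,138),9,.033)
cv2.imwrite("pics/c.png",cv2.hconcat([cv2.resize(im[120:270,140:240],None,fx=4,fy=4,interpolation=2)[:600],cv2.resize(im[180:280,420:490],None,fx=5,fy=5,interpolation=2)[:500].copy() if 0 else cv2.resize(im[170:270,420:486],(396,600),interpolation=2)]))
E
```

```text
(458, 216) [ 13 230 226]
(440, 222) [ 13 238 201]
(186, 231) [ 10 166 161]
(175, 215) [ 11 169  86]
(208, 148) [ 0  8 32]
(310, 138) [ 10 166 164]
(260, 235) [ 15 150 143]
(150, 200) [ 14 144 152]
mug [ 0.4347 -0.3417  0.0421] (442, 203, 25, 30) centre px [[454.  217.5]] side px [[364.  295.5]]
bowl [0.4157 0.3329 0.0642] (161, 206, 50, 50) centre px [[185.5 230.3]] side px [[252.8 181.9]]
bell [0.6257 0.2738 0.0116] (204, 144, 9, 9) centre px [[208.  147.9]] side px [[314.3 176.1]]
green [ 0.4478 -0.1317  0.0472] (353, 197, 37, 34) centre px [[370.9 213.6]] side px [[323.5 241.9]]
blue [0.4463 0.1396 0.0442] (244, 200, 35, 34) centre px [[260.9 216.5]] side px [[282.1 199.7]]
stack [0.6524 0.0119 0.0766] (281, 111, 58, 57) centre px [[309.4 138.4]] side px [[359.9 216.9]]
```

View pics/c.png

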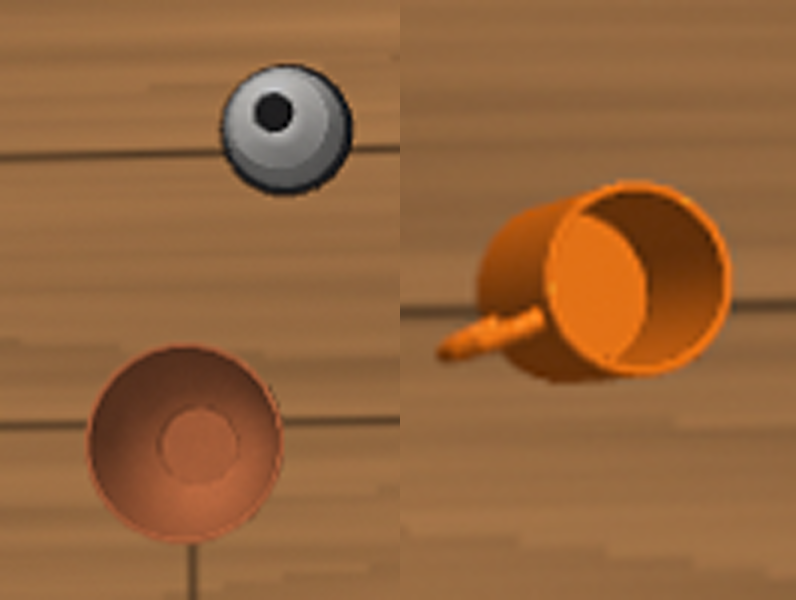

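The top crop shows the bell's button at (208,148), the bowl rim centred at (185.5,230.3), and the mug's mouth centred at about (459.5,216.4). The colour mask missed the mug's shaded wall, so I read that last one from the crop. Next I move over the bell, high and with the jaws shut.

Request:
arm_command([
  [[0.01, -0.01, 0.02], [0, 0, 0], 0],
  [[0.03, -0.03, 0.04], [0, 0, 0], 0],
  [[0.06, -0.055, 0.05], [0, 0, 0], 0],
  [[0.09, -0.085, 0.05], [0, 0, 0], 0],
  [[0.12, -0.112, 0.05], [0, 0, 0], 0],
  [[0.15, -0.14, 0.05], [0, 0, 0], 0],
  [[0.18, -0.168, 0.05], [0, 0, 0], 0],
  [[0.21, -0.195, 0.05], [0, 0, 0], 0],
  [[0.24, -0.223, 0.05], [0, 0, 0], 0],
  [[0.27, -0.25, 0.05], [0, 0, 0], 0],
], newtons=40)

```text
clock: 1.1
tcp_pos: [0.5192, 0.3761, 0.298]
orientation: [2.598, 1.766, -0.001]
contact_force: [0.5, -0.1, 0.6]
grip_width: 0.0002
```

Request:
arm_command([
  [[0.03, -0.028, 0], [0, 0, 0], 0],
  [[0.06, -0.055, -0.02], [0, 0, 0], 0],
  [[0.085, -0.08, -0.05], [0, 0, 0], 0],
  [[0.098, -0.093, -0.08], [0, 0, 0], 0],
  [[0.105, -0.1, -0.1], [0, 0, 0], 0],
  [[0.108, -0.103, -0.12], [0, 0, 0], 0],
  [[0.108, -0.103, -0.13], [0, 0, 0], 0],
  [[0.108, -0.103, -0.13], [0, 0, 0], 0],
  [[0.108, -0.103, -0.13], [0, 0, 0], 0],
])

```text
clock: 2.0
tcp_pos: [0.6263, 0.2754, 0.1689]
orientation: [-2.597, -1.767, -0.001]
contact_force: [-0.5, 0.1, 0.1]
grip_width: -0.0004
```

```bash
python3 - <<'E'
from h import *
o=r.get_obs();print(o["clock"],o["tcp_pos"].round(4),o["joints"].round(2),o["contact_force"].round(2),o["grip_width"])
R=cv2.Rodrigues(o["orientation"])[0];print("tip",o["tcp_pos"]+.017*R[:,2], R.round(3))
s=r.grab_frame("side");w=r.grab_frame("wrist");t=r.grab_frame("top");mt=r.camera_model("top");ms=r.camera_model("side")
print("mug",ray(mt,[(459.5,216.4)],.09),"bell",ray(mt,[(208,148)],.062))
print("mug side px",proj(ms,[*ray(mt,[(459.5,216.4)],.09)[0]]),"tip side px",proj(ms,o["tcp_pos"]+.017*R[:,2]),"bell",proj(ms,[.6257,.2738,.062]))
a=cv2.resize(s[110:210,255:355],(400,400),interpolation=2);b=w[:400,:400] if 0 else cv2.resize(w,(400,300));b=cv2.copyMakeBorder(b,0,100,0,0,0)
cv2.imwrite("pics/d.png",cv2.hconcat([a,b]))
E
```

```text
2.0 [0.6263 0.2754 0.1689] [-0.62  0.57  0.16  1.61 -0.11  0.97  0.77] [-0.49  0.1   0.14] -0.0003666249046907827
tip [0.62629438 0.27544784 0.15190284] [[ 0.367  0.93   0.   ]
 [ 0.93  -0.367  0.001]
 [ 0.001  0.    -1.   ]]
mug [[ 0.43717867 -0.35600018  0.09      ]] bell [[0.62536549 0.27373022 0.062     ]]
mug side px [[368.72833357 299.43347658]] tip side px [[314.96350708 152.28807606]] bell [[314.34089109 176.12665078]]
```

View pics/d.png

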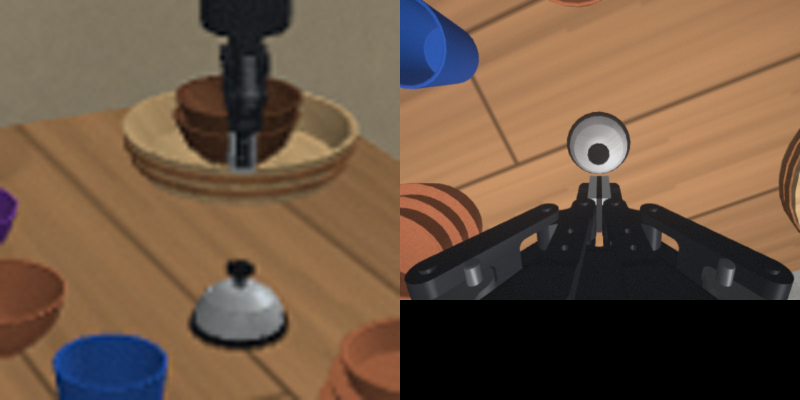

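The side view agrees: tip at (315.5,152) and button at (315,176). I'll go down to just above the button, then press while watching the force.

Request:
arm_command([
  [[-0.001, -0.0015, -0.02], [0, 0, 0], 0],
  [[-0.001, -0.0015, -0.045], [0, 0, 0], 0],
  [[-0.001, -0.0015, -0.065], [0, 0, 0], 0],
  [[-0.001, -0.0015, -0.078], [0, 0, 0], 0],
  [[-0.001, -0.0015, -0.085], [0, 0, 0], 0],
  [[-0.001, -0.0015, -0.085], [0, 0, 0], 0],
  [[-0.001, -0.0015, -0.085], [0, 0, 0], 0],
])

```text
clock: 2.85
tcp_pos: [0.626, 0.2735, 0.0843]
orientation: [2.598, 1.766, 0.002]
contact_force: [-0.2, 0.5, -0.1]
grip_width: -0.0001
```

Request:
arm_command([
  [[0, 0, -0.002], [0, 0, 0], 0],
  [[0, 0, -0.004], [0, 0, 0], 0],
  [[0, 0, -0.006], [0, 0, 0], 0],
  [[0, 0, -0.008], [0, 0, 0], 0],
  [[0, 0, -0.008], [0, 0, 0], 0],
  [[0, 0, -0.008], [0, 0, 0], 0],
])

```text
clock: 3.45
tcp_pos: [0.6258, 0.2733, 0.0757]
orientation: [2.598, 1.766, 0.001]
contact_force: [0.4, -0.3, 3.1]
grip_width: -0.0002
```

Request:
arm_command([
  [[0, 0, -0.0015], [0, 0, 0], 0],
  [[0, 0, -0.003], [0, 0, 0], 0],
  [[0, 0, -0.004], [0, 0, 0], 0],
  [[0, 0, -0.004], [0, 0, 0], 0],
  [[0, 0, -0.004], [0, 0, 0], 0],
])

```text
clock: 3.95
tcp_pos: [0.6259, 0.2734, 0.073]
orientation: [-2.598, -1.766, -0.002]
contact_force: [-1.9, -0.9, 15.3]
grip_width: 0.0
```

The plunger bottomed out at 15 N, well above its 5 N spring. Now release, rise, and travel high to the orange mug.

Request:
arm_command([
  [[0, 0, 0.005], [0, 0, 0], 0],
  [[0, 0, 0.015], [0, 0, 0], 0],
  [[0, 0, 0.045], [0, 0, 0], 0],
  [[0, 0, 0.085], [0, 0, 0], 0],
  [[0, 0, 0.125], [0, 0, 0], 0],
  [[0, 0, 0.165], [0, 0, 0], 0],
  [[-0.01, -0.01, 0.2], [0, 0, 0], 0],
  [[-0.03, -0.03, 0.22], [0, 0, 0], 0],
  [[-0.05, -0.06, 0.23], [0, 0, 0], 0],
  [[-0.07, -0.1, 0.23], [0, 0, 0], 0],
])

```text
clock: 4.95
tcp_pos: [0.5546, 0.174, 0.3027]
orientation: [-2.595, -1.77, -0.004]
contact_force: [0.3, 0.2, 0.6]
grip_width: 0.0001
```

Request:
arm_command([
  [[-0.01, -0.04, 0], [0, 0, 0], 0],
  [[-0.01, -0.08, 0], [0, 0, 0], 0],
  [[-0.01, -0.12, 0], [0, 0, 0], 0],
  [[-0.01, -0.16, 0], [0, 0, 0], 0],
  [[-0.01, -0.2, 0], [0, 0, 0], 0],
  [[-0.01, -0.24, 0], [0, 0, 0], 0],
  [[-0.01, -0.28, 0], [0, 0, 0], 0],
  [[-0.02, -0.32, 0], [0, 0, 0], 0],
  [[-0.03, -0.36, 0], [0, 0, 0], 0],
  [[-0.04, -0.4, 0], [0, 0, 0], 0],
])

```text
clock: 5.95
tcp_pos: [0.5141, -0.2281, 0.301]
orientation: [-2.597, -1.766, 0.001]
contact_force: [0.5, 0.5, -0.4]
grip_width: 0.0002
```

Request:
arm_command([
  [[-0.02, -0.04, 0], [0, 0, 0], 0],
  [[-0.04, -0.08, 0], [0, 0, 0], 0],
  [[-0.06, -0.11, 0], [0, 0, 0], 0],
  [[-0.075, -0.125, 0], [0, 0, 0], 0],
  [[-0.079, -0.13, 0], [0, 0, 0], 0],
  [[-0.079, -0.13, 0], [0, 0, 0], 0],
  [[-0.079, -0.13, 0], [0, 0, 0], 0],
])

```text
clock: 6.65
tcp_pos: [0.4375, -0.3553, 0.3011]
orientation: [-2.596, -1.768, -0.001]
contact_force: [-0.2, 0.7, 0.2]
grip_width: 0.0001
```

```bash
python3 - <<'E'
from h import *
o=r.get_obs();print(o["clock"],o["tcp_pos"].round(4),o["joints"].round(2),o["contact_force"].round(2))
R=cv2.Rodrigues(o["orientation"])[0];print(R.round(3))
w=r.grab_frame("wrist");mw=r.camera_model("wrist");s=r.grab_frame("side")
g=np.linspace(0,6.28,13);ring=lambda c,z,q:np.c_[c[0]+q*np.cos(g),c[1]+q*np.sin(g),0*g+z]
for im,m in((w,mw),(s,r.camera_model("side"))):
    for p in np.r_[proj(m,ring((.4372,-.3560),.09,.041)),proj(m,ring((.4372,-.3560),.09,.0001))[:1]]: cv2.circle(im,tuple(int(v) for v in p.round()),1,(255,255,255),-1)
cv2.imwrite("pics/e.png",cv2.hconcat([cv2.resize(s[200:360,300:440],(350,400)),cv2.resize(w,(450,338)) if 0 else cv2.copyMakeBorder(cv2.resize(w,(450,338)),0,62,0,0,0)]))
E
```

```text
6.65 [ 0.4375 -0.3553  0.3011] [ 0.17  0.26  0.5   1.79 -0.14  1.13  1.9 ] [-0.15  0.71  0.15]
[[ 0.366  0.931  0.   ]
 [ 0.931 -0.366  0.001]
 [ 0.001 -0.    -1.   ]]
```

View pics/e.png

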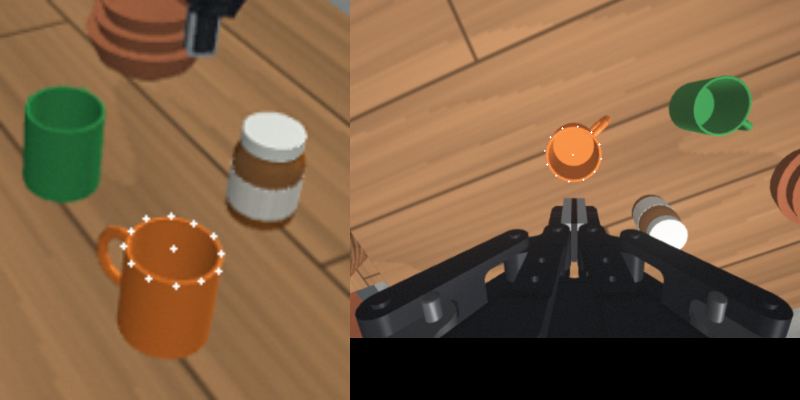

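The ring drawn from my estimate lies on the mug's rim in both the side and wrist views. I'll descend and stay.

Request:
arm_command([
  [[0, -0.0005, -0.02], [0, 0, 0], 0],
  [[0, -0.0005, -0.05], [0, 0, 0], 0],
  [[0, -0.0005, -0.085], [0, 0, 0], 0],
  [[0, -0.0005, -0.115], [0, 0, 0], 0],
  [[0, -0.0005, -0.138], [0, 0, 0], 0],
  [[0, -0.0005, -0.152], [0, 0, 0], 0],
  [[0, -0.0005, -0.158], [0, 0, 0], 0],
  [[0, -0.0005, -0.16], [0, 0, 0], 0],
  [[0, -0.0005, -0.16], [0, 0, 0], 0],
  [[0, -0.0005, -0.16], [0, 0, 0], 0],
])

```text
clock: 7.75
tcp_pos: [0.437, -0.3578, 0.1424]
orientation: [2.597, 1.765, 0.001]
contact_force: [-0.1, -0.4, 0.1]
grip_width: 0.0002
```

Request:
arm_command([
  [[0, 0, 0], [0, 0, 0], 0],
  [[0, 0, 0], [0, 0, 0], 0],
  [[0, 0, 0], [0, 0, 0], 0],
  [[0, 0, 0], [0, 0, 0], 0],
  [[0, 0, 0], [0, 0, 0], 0],
  [[0, 0, 0], [0, 0, 0], 0],
  [[0, 0, 0], [0, 0, 0], 0],
  [[0, 0, 0], [0, 0, 0], 0],
  [[0, 0, 0], [0, 0, 0], 0],
  [[0, 0, 0], [0, 0, 0], 0],
])

```text
clock: 8.75
tcp_pos: [0.4364, -0.3573, 0.1413]
orientation: [-2.598, -1.766, 0.0]
contact_force: [0.4, -0.8, -0.9]
grip_width: 0.0
```

Request:
arm_command([
  [[0, 0, 0], [0, 0, 0], 0],
  [[0, 0, 0], [0, 0, 0], 0],
  [[0, 0, 0], [0, 0, 0], 0],
  [[0, 0, 0], [0, 0, 0], 0],
  [[0, 0, 0], [0, 0, 0], 0],
  [[0, 0, 0], [0, 0, 0], 0],
  [[0, 0, 0], [0, 0, 0], 0],
  [[0, 0, 0], [0, 0, 0], 0],
  [[0, 0, 0], [0, 0, 0], 0],
  [[0, 0, 0], [0, 0, 0], 0],
])

```text
clock: 9.75
tcp_pos: [0.4364, -0.3573, 0.1413]
orientation: [-2.598, -1.766, -0.0]
contact_force: [0.3, 0.2, 0.3]
grip_width: -0.0005
```

Request:
arm_command([
  [[0, 0, 0], [0, 0, 0], 0],
  [[0, 0, 0], [0, 0, 0], 0],
  [[0, 0, 0], [0, 0, 0], 0],
  [[0, 0, 0], [0, 0, 0], 0],
  [[0, 0, 0], [0, 0, 0], 0],
])

```text
clock: 10.25
tcp_pos: [0.4364, -0.3573, 0.1413]
orientation: [2.598, 1.766, -0.0]
contact_force: [0.7, 0.4, 0.3]
grip_width: 0.0
```

Request:
arm_command([
  [[0, 0, 0.02], [0, 0, 0], 0],
  [[0, 0, 0.05], [0, 0, 0], 0],
  [[0, 0, 0.09], [0, 0, 0], 0],
  [[0, 0, 0.125], [0, 0, 0], 0],
  [[0.01, 0.01, 0.15], [0, 0, 0], 0],
  [[0.03, 0.03, 0.16], [0, 0, 0], 0],
  [[0.05, 0.055, 0.16], [0, 0, 0], 0],
  [[0.075, 0.085, 0.16], [0, 0, 0], 0],
  [[0.095, 0.12, 0.16], [0, 0, 0], 0],
  [[0.11, 0.155, 0.16], [0, 0, 0], 0],
])

```text
clock: 11.25
tcp_pos: [0.5474, -0.2008, 0.3013]
orientation: [2.598, 1.766, 0.0]
contact_force: [-0.4, 0.2, 0.9]
grip_width: 0.0005
```

Request:
arm_command([
  [[0, 0.04, 0], [0, 0, 0], 0],
  [[0, 0.08, 0], [0, 0, 0], 0],
  [[0, 0.12, 0], [0, 0, 0], 0],
  [[0, 0.16, 0], [0, 0, 0], 0],
  [[0, 0.2, 0], [0, 0, 0], 0],
  [[0, 0.24, 0], [0, 0, 0], 0],
  [[0, 0.28, 0], [0, 0, 0], 0],
  [[0, 0.32, 0], [0, 0, 0], 0],
  [[0, 0.36, 0], [0, 0, 0], 0],
  [[0, 0.4, 0], [0, 0, 0], 0],
])

```text
clock: 12.25
tcp_pos: [0.5461, 0.1992, 0.3014]
orientation: [-2.598, -1.766, -0.0]
contact_force: [1.0, -1.1, -0.8]
grip_width: -0.0002
```

Request:
arm_command([
  [[-0.02, 0.04, 0], [0, 0, 0], 0],
  [[-0.045, 0.075, 0], [0, 0, 0], 0],
  [[-0.075, 0.1, 0], [0, 0, 0], 0],
  [[-0.1, 0.12, 0], [0, 0, 0], 0],
  [[-0.12, 0.132, 0], [0, 0, 0], 0],
  [[-0.13, 0.135, 0], [0, 0, 0], 0],
  [[-0.131, 0.135, 0], [0, 0, 0], 0],
  [[-0.131, 0.135, 0], [0, 0, 0], 0],
  [[-0.131, 0.135, 0], [0, 0, 0], 0],
])

```text
clock: 13.15
tcp_pos: [0.4167, 0.3315, 0.3013]
orientation: [2.6, 1.762, 0.001]
contact_force: [0.5, -0.5, 0.0]
grip_width: 0.0
```

```bash
python3 - <<'E'
from h import *
o=r.get_obs();print(o["clock"],o["tcp_pos"].round(4),o["joints"].round(2),o["contact_force"].round(2))
w=r.grab_frame("wrist");mw=r.camera_model("wrist");s=r.grab_frame("side")
g=np.linspace(0,6.28,13)
for im,m in((w,mw),(s,r.camera_model("side"))):
    for p in proj(m,np.r_[np.c_[.4157+.065*np.cos(g),.3329+.065*np.sin(g),0*g+.055],[[.4157,.3329,.055]]]): cv2.circle(im,tuple(int(v) for v in p.round()),1,(255,255,255),-1)
cv2.imwrite("pics/f.png",cv2.hconcat([cv2.resize(s[120:240,200:305],(350,400)),cv2.copyMakeBorder(cv2.resize(w,(450,338)),0,62,0,0,0)]))
E
```

```text
13.15 [0.4167 0.3315 0.3013] [-0.88  0.19  0.11  1.84 -0.02  1.11  0.42] [ 0.48 -0.47  0.  ]
```

View pics/f.png

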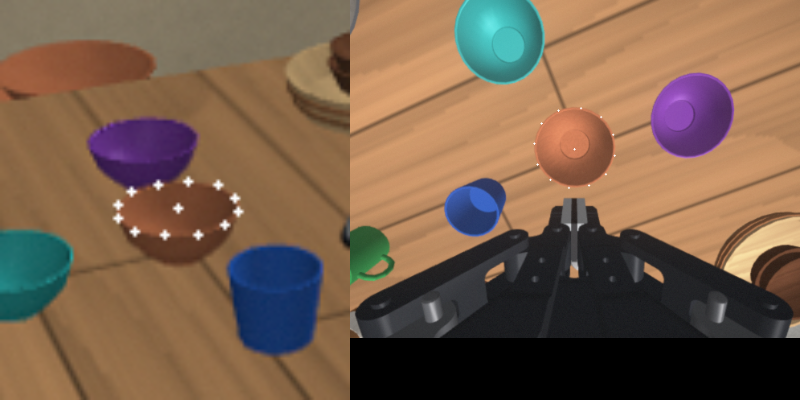

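The ring also fits the single terracotta bowl's rim in both views. I'll descend and stay.

Request:
arm_command([
  [[-0.001, 0.001, -0.02], [0, 0, 0], 0],
  [[-0.001, 0.001, -0.05], [0, 0, 0], 0],
  [[-0.001, 0.001, -0.085], [0, 0, 0], 0],
  [[-0.001, 0.001, -0.12], [0, 0, 0], 0],
  [[-0.001, 0.001, -0.15], [0, 0, 0], 0],
  [[-0.001, 0.001, -0.172], [0, 0, 0], 0],
  [[-0.001, 0.001, -0.185], [0, 0, 0], 0],
  [[-0.001, 0.001, -0.191], [0, 0, 0], 0],
  [[-0.001, 0.001, -0.194], [0, 0, 0], 0],
  [[-0.001, 0.001, -0.194], [0, 0, 0], 0],
])

```text
clock: 14.25
tcp_pos: [0.4148, 0.334, 0.1078]
orientation: [-2.598, -1.766, -0.002]
contact_force: [-0.1, -0.2, 0.0]
grip_width: 0.0
```

Request:
arm_command([
  [[0, 0, 0], [0, 0, 0], 0],
  [[0, 0, 0], [0, 0, 0], 0],
  [[0, 0, 0], [0, 0, 0], 0],
  [[0, 0, 0], [0, 0, 0], 0],
  [[0, 0, 0], [0, 0, 0], 0],
  [[0, 0, 0], [0, 0, 0], 0],
  [[0, 0, 0], [0, 0, 0], 0],
  [[0, 0, 0], [0, 0, 0], 0],
  [[0, 0, 0], [0, 0, 0], 0],
  [[0, 0, 0], [0, 0, 0], 0],
])

```text
clock: 15.25
tcp_pos: [0.4144, 0.3337, 0.1073]
orientation: [2.598, 1.766, -0.0]
contact_force: [0.2, 0.3, 0.3]
grip_width: -0.0
```

Request:
arm_command([
  [[0, 0, 0], [0, 0, 0], 0],
  [[0, 0, 0], [0, 0, 0], 0],
  [[0, 0, 0], [0, 0, 0], 0],
  [[0, 0, 0], [0, 0, 0], 0],
  [[0, 0, 0], [0, 0, 0], 0],
  [[0, 0, 0], [0, 0, 0], 0],
  [[0, 0, 0], [0, 0, 0], 0],
  [[0, 0, 0], [0, 0, 0], 0],
  [[0, 0, 0], [0, 0, 0], 0],
  [[0, 0, 0], [0, 0, 0], 0],
])

```text
clock: 16.25
tcp_pos: [0.4144, 0.3337, 0.1073]
orientation: [-2.598, -1.766, -0.0]
contact_force: [0.5, 0.3, -0.3]
grip_width: 0.0003
```

Request:
arm_command([
  [[0, 0, 0], [0, 0, 0], 0],
  [[0, 0, 0], [0, 0, 0], 0],
  [[0, 0, 0], [0, 0, 0], 0],
  [[0, 0, 0], [0, 0, 0], 0],
  [[0, 0, 0], [0, 0, 0], 0],
])

```text
clock: 16.75
tcp_pos: [0.4144, 0.3336, 0.1073]
orientation: [-2.598, -1.766, -0.0]
contact_force: [-0.2, 0.5, -0.4]
grip_width: -0.0002
```

```bash
python3 - <<'E'
from h import *
o=r.get_obs();print(o["clock"],o["tcp_pos"].round(4),o["contact_force"].round(2))
cv2.imwrite("pics/g.png",cv2.hconcat([r.grab_frame("side")[:,180:430],r.grab_frame("top")[:, 60:560]]))
E
```

```text
16.75 [0.4144 0.3336 0.1073] [-0.2   0.52 -0.43]
```

View pics/g.png

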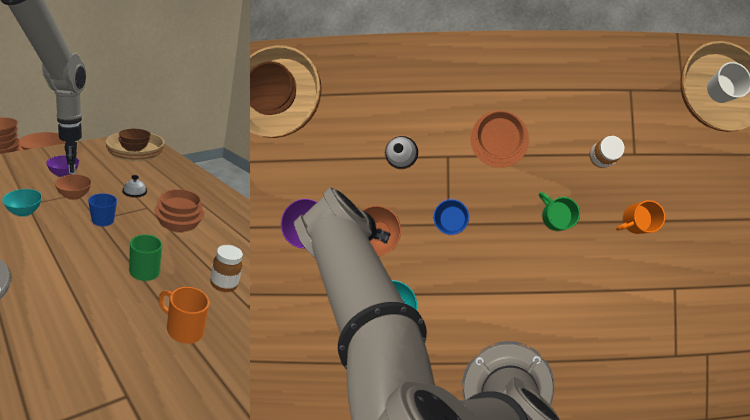

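The fingertips are over the bowl in the side view, and nothing on the counter has moved. Handing in.

```bash
python3 -c "
from bench import r
print(r.hand_in(), r.get_obs()['clock'])"
```

```text
the job is handed in; nothing more can be done
the job is handed in; nothing more can be done
```

The job is done and handed in at about 17 s of the 56 s allowed; no verdict was reported.

- **Bell:** I pressed the plunger with the shut fingertips until the force reached 15 N. The spring gives only 5 N fully down, so it was at its stop. I then let it come up.
- **Orange mug:** The fingertips stayed about 34 mm above the middle of its mouth for over 2.5 s.
- **Terracotta bowl:** The fingertips stayed about 35 mm above the middle of its mouth for over 2.5 s, and were still there at hand-in.

**Last checks:** The tip was within about 2 mm of my position estimate for both rims. Those estimates matched the rims in the side and wrist views. The contact force at the end was at noise level (under 1 N), and the last pictures show none of the wares moved. In them the arm hides part of the purple and turquoise bowls from above.

My first colour mask put the mug's mouth about 15 mm off because it missed the shaded wall. I corrected this from the picture before moving to the mug. No other check failed or disagreed.

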